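Mark an evidence tag in the lever press

ROBOT

A 7-joint arm with a two-finger parallel gripper is mounted at the origin on the work surface. World frame = base frame: x ahead of the robot, y to its left, z up, the work surface at z = 0. Lengths are in m, angles in rad, forces in N, time in s.
With the tool pointing down it reaches from about 0.4 to 0.85 m from the base axis. Payload 10.4 kg.
Tool frame: the origin (TCP) lies on the mounting face of the last link; the fingertips stand r.tips_ahead ahead of it and the grasp point (between the pads) lies 164 mm ahead of it (r.tips_ahead is the distance from the TCP to the fingertips, in m); z points along the fingers, y is the line along which they close (so a half turn about z gives the same grasp; the last joint's range is limited). The gripper opens to 87 mm and grips with 3 to 60 N. Pads are 19 mm wide; open, the fingers measure 117 mm over their backs; the gripper's body (75 mm by 190 mm) begins 51 mm behind the grasp point.
Start: joints at [-1.315, 0.332, -0.065, 1.46, 0.022, 1.35, -0.088], TCP at [0.172, 0.601, 0.405] pointing down, gripper open.
Joint ranges: [-2.6, 2.6], [-0.5, 2.12], [-1.47, 1.34], [0.16, 2.42], [-1.27, 4.41], [0.06, 2.06], [-2.6, 2.6]. Speed limits (rad/s): [2.22, 2.22, 2.79, 2.79, 3.14, 3.14, 3.14].

INTERFACE

Orientations are given as a unit quaternion [x, y, z, w].
In Python, from bench import telemetry, imaging, job, r gives the robot as it stands.
- The arm moves only by the tool move_arm, never from a script. Its argument "steps" is a list of rows, each an object of numbers: "dx", "dy", "dz": the shift along the tool's x, y, z in cm; "spin": the turn about the tool's z in rad. In form: [{"dx": .., "dy": .., "dz": .., "spin": ..}, ...]. A call has 1 to 12 rows; each row shifts and turns the commanded pose from where the row before left it, along the tool's axes as they then stand; what a row does not reach is not made up. A row lasts 1/10 s, in which the tool goes at most 50 mm and 8.59 degrees, less where a joint would pass 70% of its speed; a pose out of reach is approached as far as the arm can. A call with a gripper value outside its range is refused whole. "claw" is the finger opening in cm, from 0 to 8.7, set as the call begins (left out, the last holds). The fingers move at their own pace and stop on an object; "squeeze" is the grip in N (left out, the last holds). Time passes only in rows, so rows that do not move let the fingers close. It gives the time, the measured TCP pose, the force, the opening and the grip force at its end, in the units of the state.
- telemetry.read_state(): the state, without advancing time (a new reading comes with each control period).
- imaging.camera(name): name is "scene" or "top" or "wrist"; returns a dict with "img" (420x560x3 uint8, red, green, blue), "camera_matrix" (3x3 intrinsics, pixels), "D" ([k1, k2, p1, p2, k3] as OpenCV has them; the pictures are not rectified), "R" (3x3) and "t" (3): a world point X has camera coordinates R X + t. Camera axes: x right, y down, z forward; pixel columns grow to the right and rows downward; lengths in m; the calibration is good to about 2 mm. A picture is of the moment at which its call begins. There is no depth.
- job.close_job(): hands the job in; it is judged then, once.
The state is a dict: "time": time; "joint_positions": joint angles; "joint_vel": joint speeds; "joint_torque": joint torques, N m; "ee_pos": TCP position; "eef_rot": TCP orientation; "ft_force": force on the tool from outside, world axes, zero at the start; "torque": the same for the moment, N m; "width": finger opening in m; "grip_force": force on a finger pad.
Only numpy, scipy, OpenCV 4.12 (cv2) and the standard library are available. Lean on these libraries where they do the work, as an engineer would, in place of code of your own. Each camera call takes 0.05 s, during which the arm holds its last target. There are 200 camera calls.

TASK

Push the carriage that holds the brass tag sideways by its orange tab until it is fully home against its stop in the blue marking press. Only then press the red lever pad all the way down to its stop, keep it down for about half a second, and let it spring fully back up, leaving the carriage home. Leave the other things on the worktop where they lie.

Things in the scene. Friction and masses are not known exactly. Their poses are not given: they have to be found in the camera images.
- press: Blue hand-lever marking press bolted to the worktop, base 200 x 140 x 30 mm, 195 mm high over its cheeks. Origin: underside, on the ram's axis. Its +x points from the lever pad towards the column (roughly away from the robot, turned up to 0.35 rad), +y to the side where the orange tab sticks out, z up. Its C-frame, cheeks and lever lie within 35 mm either side of its x axis. The base reaches from x = -80 to +120 mm and 70 mm to either side.
- push_tab (a point): Middle of the top edge of the outer (+y of the press) face of the upright orange tab on the carriage, 85 mm above the worktop; moves with the carriage. The tab is 40 mm wide along the press's x, 10 mm thick along y, its orange part spans 41 to 85 mm above the worktop. Push it along the press's -y: the space outside it is free. When home this point is at x = -5, y = +100 mm in the press frame.
- carriage (a joint): How far the carriage is pulled out (m): 0 is home against its stop, 0.07 fully out; it starts 0.035 to 0.065 out. It slides along the press's y with about 2 N of friction and stays where it is left.
- lever_pad (a point): Middle of the top face of the red pad (46 mm along the lever x 44 mm wide, 16 mm thick) at the lever's end. At rest it is 240 mm above the worktop at x = -64 mm, y = 0 in the press frame; at the lever's stop about 152 mm above the worktop at x = -80 mm. Push it down from above. The hinge, along the press's y, is at x = +70 mm, 170 mm above the worktop, 150 mm from the pad.
- lever (a joint): Lever angle (rad): 0 is the sprung rest position, pad end tilted 0.35 up; grows as the pad goes down; 0.6 is the hard stop (pad end tilted 0.25 down). The spring takes about 2 N at the pad to start and about 9 N at the stop; when let go, it returns by itself in under a second.
- goggles: Amber plastic goggles 50 x 165 x 50 mm, loose, to be left alone. Origin: underside at the front lens.
- torch: Yellow pen torch 138 mm long, 20 mm thick, lying along its x, loose, to be left alone. Origin: underside, near the middle.
- scoop: Stainless steel scoop, 190 mm long along its x, 42 mm wide, 25 mm high, handle to -x, loose, to be left alone. Origin: underside of the bowl.
- palette_dish: White ceramic palette dish 100 mm across, 14 mm high, loose, to be left alone. Origin: centre of the underside.
- powder_jar: Closed jar 52 mm across, 60 mm high, black cap, loose, to be left alone. Origin: centre of the underside.
- dusting_brush: Dusting brush lying along its x, loose, to be left alone. Origin: underside, near the middle.

How it is judged:
On the way, in this order (a step that is already met when the one before it is completed fails the run):
1. the carriage is pushed home (within 4 mm) with the lever up (value of joint carriage below 0.004 m and value of joint lever below 0.1 rad), for 0.1 s.
2. the lever is held down at its stop (within 0.06 rad, about 9 mm at the pad) with the carriage home (value of joint lever above 0.54 rad and value of joint carriage below 0.004 m), for 0.25 s.
At the end, for the whole second after the job is handed in: The lever is back up at rest (within 0.05 rad) and the carriage is still home (within 4 mm) (value of joint lever below 0.05 rad and value of joint carriage below 0.004 m); the robot touches nothing.
It fails at once if the lever is worked (more than 0.2 rad) while the carriage is over 6 mm from home (value of joint lever above 0.2 rad and value of joint carriage above 0.006 m).
It fails at once if a loose thing on the worktop is moved by more than 25 mm (distance of any of goggles, torch, scoop, palette_dish, powder_jar, dusting_brush from where it was at the start of the episode above 0.025 m).
It also fails if it takes over 48 s, if anything falls off the work surface, if the arm or the gripper's body presses on something with over 40 N, if the wrist force passes 120 N, or if a joint passes its speed limit or range.

## Working session

There is one attempt and no reset: what is moved stays moved. The work goes in short steps, Python scripts to look and compute and a tool call to move; the robot and the scene stay as the last step left them, time stands still between calls to the robot, and variables do not carry over. Pictures are saved under pics/ and viewed, at most 10 in all, crops included, and the job is handed in when it is done.

Besides the shell and the picture viewer there is one more tool, called after ">>>" by a JSON object that holds its "fn" and its "kwargs". move_arm: Moves the arm, as the interface text tells. Its arguments: {"type":"object","properties":{"steps":{"type":"array","items":{"type":"object","properties":{"dx":{"type":"number"},"dy":{"type":"number"},"dz":{"type":"number"},"spin":{"type":"number"}}}},"claw":{"type":"number"},"squeeze":{"type":"number"}},"required":["steps"]}

```bash
mkdir -p pics; python3 - <<'E'
from bench import telemetry, imaging, job, r
import cv2,pickle
d={}
for n in("scene","top"):
    c=imaging.camera(n);d[n]=c;cv2.imwrite(f"pics/{n}0.png",c["img"][:,:,::-1])
pickle.dump(d,open("c0.pkl","wb"))
s=telemetry.read_state();print(s["time"],s["ee_pos"],s["eef_rot"],r.tips_ahead,s["ft_force"],s["width"])
E
```

```text
0.1 [0.17197751 0.60076347 0.40400658] [ 1.38945081e-01  9.90299870e-01 -6.54525742e-04 -5.75449283e-05] 0.1822 [ 0.58794566 -0.66599869  0.57748686] 0.08685884005919868
```

View pics/scene0.png

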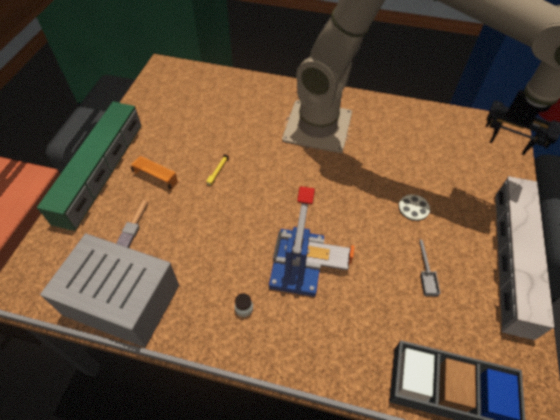

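View pics/top0.png

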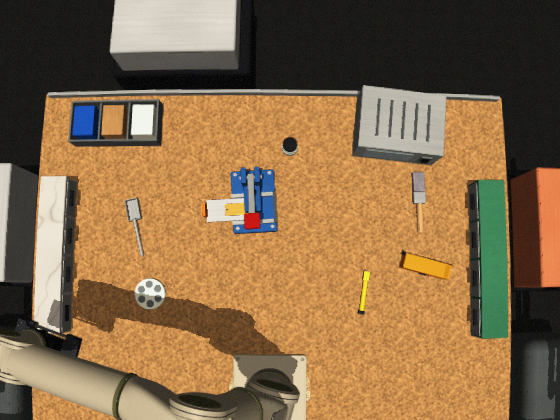

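The scene and top views show the press upright in the top image, with its base at about (232–277, 168–233), the red pad at (252,220) and the orange tab at about (207,208). I'll enlarge both for accurate pixels.

```bash
python3 - <<'E'
import cv2,pickle,numpy as np
d=pickle.load(open("c0.pkl","rb"))
a=d["top"]["img"][155:245,195:290,::-1];b=d["scene"]["img"][180:300,262:362,::-1]
cv2.imwrite("pics/ctop.png",cv2.resize(a,None,fx=6,fy=6,interpolation=2))
cv2.imwrite("pics/cscene.png",cv2.resize(b,None,fx=5,fy=5,interpolation=2))
E
```

```text
(no output)
```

View pics/ctop.png

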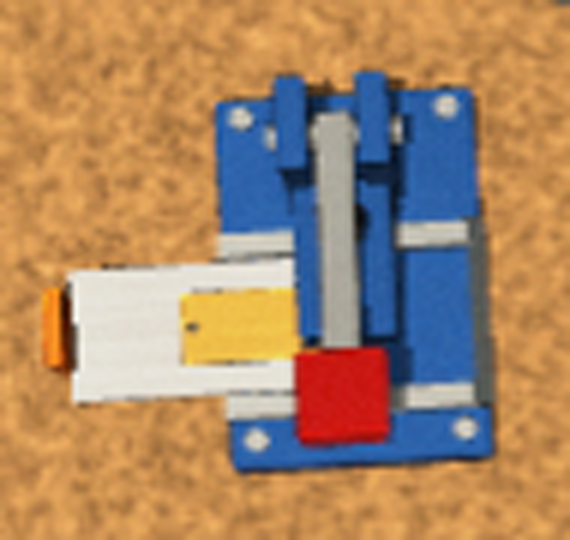

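View pics/cscene.png

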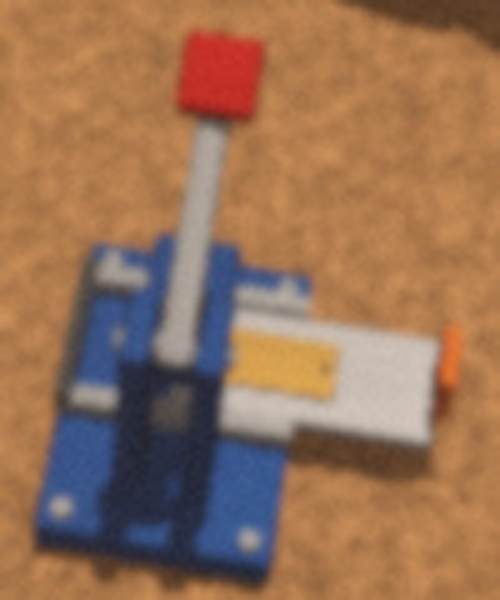

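Top crop: the base-top corners are at (216,103), (472,88), (492,448) and (236,462). The pad centre is at (342,395) and the tab's outer edge is at about (43,329). Scene crop: the pad is at about (221,76) and the tab at about (453,358). I'll fit the pose from these.

```bash
cat >h.py <<'E'
import cv2,numpy as np
def proj(c,X): return cv2.projectPoints(np.array(X,float),cv2.Rodrigues(np.array(c["R"]))[0],np.array(c["t"],float),np.array(c["camera_matrix"]),np.array(c["D"],float))[0][:,0]
def W(p,P):
    P=np.array(P,float);c,s=np.cos(p[2]),np.sin(p[2])
    return np.c_[p[0]+c*P[:,0]-s*P[:,1],p[1]+s*P[:,0]+c*P[:,1],P[:,2]]
E
python3 - <<'E'
from h import *;import pickle
from scipy.optimize import least_squares
d=pickle.load(open("c0.pkl","rb"));T=d["top"];S=d["scene"]
o=lambda q:(np.array(q)-2.5)/6+[195,155]
pt=np.array([o(q) for q in[(216,103),(472,88),(492,448),(236,462),(342,395),(43,329)]])
os_=lambda q:(np.array(q)-2)/5+[262,180]
ps=np.array([os_((221,76)),os_((453,358))])
M=lambda p:W(p,[(.12,.07,.03),(.12,-.07,.03),(-.08,-.07,.03),(-.08,.07,.03),(-.064,0,.24),(-.005,.1+p[3],.085)])
f=lambda p:(proj(T,M(p))-pt)
s=least_squares(lambda p:f(p).ravel(),[.6,.1,0,.05]);p=s.x
print(p.round(4));print(f(p).round(2));print((proj(S,M(p)[4:])-ps).round(2));print(M(p)[4:])
print("homeTab",W(p,[(-.005,.1,.085)]), -np.array(T["R"]).T@T["t"])
pickle.dump(p,open("p.pkl","wb"))
E
```

```text
[0.5828 0.0544 0.0706 0.0595]
[[-0.47 -0.53]
 [ 0.26 -0.7 ]
 [ 0.71  1.14]
 [-0.69  1.47]
 [ 0.18 -0.99]
 [-0.02 -0.3 ]]
[[-0.23 -0.59]
 [ 1.64 -0.36]]
[[0.51900519 0.04986165 0.24      ]
 [0.56661489 0.21311817 0.085     ]]
homeTab [[0.57080892 0.15377206 0.085     ]] [ 0.35446117 -0.02485044  1.73356532]
```

The fit is consistent: press at (0.583, 0.054), yaw 0.07, carriage about 59 mm out, with scene residuals under 2 px. First I'll spin so that tool x is the press's +y and tool y is its +x, and close the fingers.

>>> {"fn": "move_arm", "kwargs": {"steps": [{"spin": 0.14},{"spin": 0.14},{"spin": 0.14},{"spin": 0.14},{"spin": 0.14},{"spin": 0.14},{"spin": 0.14},{"spin": 0.14},{"spin": 0.1},{}], "claw": 0, "squeeze": 20}}

```text
$.steps[0]: bad value
```

```bash
cat >>h.py <<'E'
import pickle
from scipy.spatial.transform import Rotation as Ro
def rel(target,P=True):
    from bench import telemetry
    p=pickle.load(open("p.pkl","rb"));s=telemetry.read_state();R=Ro.from_quat(s["eef_rot"]).as_matrix()
    t=W(p,[target])[0]
    print("t",s["time"],"pos",s["ee_pos"].round(4),"F",np.round(s["ft_force"],1),"w",round(s["width"],4))
    c,sn=np.cos(p[2]),np.sin(p[2]);e=s["ee_pos"][:2]-p[:2]
    print("press xy",(c*e[0]+sn*e[1]).round(4),(-sn*e[0]+c*e[1]).round(4),"tipz",round(s["ee_pos"][2]-.1822,4))
    print("tool y yaw",np.arctan2(R[1,1],R[0,1]).round(4),"want",p[2].round(4),"tilt",R[:,2].round(4))
    print("cm to go",(100*R.T@(t-s["ee_pos"])).round(2))
E
python3 -c "
from h import *
rel((-.005,.205,.237))"
```

```text
t 0.1 pos [0.172  0.6008 0.404 ] F [ 0.6 -0.7  0.6] w 0.0869
press xy -0.3713 0.574 tipz 0.2218
tool y yaw 1.292 want 0.0706 tilt [-3.0e-04 -1.3e-03 -1.0e+00]
cm to go [-47.05 -22.11  16.73]
```

All keys are needed in each row.

>>> {"fn": "move_arm", "kwargs": {"steps": [{"dx": 0,"dy": 0,"dz": 0,"spin": 0.14},{"dx": 0,"dy": 0,"dz": 0,"spin": 0.14},{"dx": 0,"dy": 0,"dz": 0,"spin": 0.14},{"dx": 0,"dy": 0,"dz": 0,"spin": 0.14},{"dx": 0,"dy": 0,"dz": 0,"spin": 0.14},{"dx": 0,"dy": 0,"dz": 0,"spin": 0.14},{"dx": 0,"dy": 0,"dz": 0,"spin": 0.14},{"dx": 0,"dy": 0,"dz": 0,"spin": 0.14},{"dx": 0,"dy": 0,"dz": 0,"spin": 0.1},{"dx": 0,"dy": 0,"dz": 0,"spin": 0}], "claw": 0, "squeeze": 20}}

```text
time: 1.1
ee_pos: [0.1719, 0.6008, 0.4043]
eef_rot: [0.682, 0.732, -0.0, 0.0]
ft_force: [0.2, -0.7, 0.3]
width: 0.0152
grip_force: 0.0
```

```bash
python3 -c "
from h import *
rel((-.005,.205,.237))"
```

```text
t 1.1 pos [0.1719 0.6008 0.4043] F [ 0.2 -0.7  0.3] w 0.0152
press xy -0.3714 0.5741 tipz 0.2221
tool y yaw 0.0705 want 0.0706 tilt [-1.e-04 -7.e-04 -1.e+00]
cm to go [-36.89  36.64  16.76]
```

>>> {"fn": "move_arm", "kwargs": {"steps": [{"dx": -2.5,"dy": 2.5,"dz": 0,"spin": 0},{"dx": -2.5,"dy": 2.5,"dz": 0,"spin": 0},{"dx": -2.5,"dy": 2.5,"dz": 0,"spin": 0},{"dx": -2.5,"dy": 2.5,"dz": 0,"spin": 0},{"dx": -2.5,"dy": 2.5,"dz": 0,"spin": 0},{"dx": -2.5,"dy": 2.5,"dz": 0,"spin": 0},{"dx": -2.5,"dy": 2.5,"dz": 0,"spin": 0},{"dx": -2.5,"dy": 2.5,"dz": 0,"spin": 0},{"dx": -2.5,"dy": 2.5,"dz": 0,"spin": 0},{"dx": -2.5,"dy": 2.5,"dz": 0,"spin": 0},{"dx": -2.5,"dy": 2.5,"dz": 0,"spin": 0},{"dx": -2.5,"dy": 2.5,"dz": 0,"spin": 0}]}}

```text
time: 2.3
ee_pos: [0.4937, 0.3222, 0.4047]
eef_rot: [0.68, 0.733, -0.0, -0.0]
ft_force: [0.2, 0.8, 0.0]
width: 0.0006
grip_force: 0.0
```

```bash
python3 -c "
from h import *
rel((-.005,.205,.237))"
```

```text
t 2.3 pos [0.4937 0.3222 0.4047] F [0.2 0.8 0. ] w 0.0006
press xy -0.0701 0.2734 tipz 0.2225
tool y yaw 0.0758 want 0.0706 tilt [-2.e-04  0.e+00 -1.e+00]
cm to go [-6.88  6.48 16.76]
```

>>> {"fn": "move_arm", "kwargs": {"steps": [{"dx": -2.3,"dy": 2.2,"dz": 0,"spin": 0},{"dx": -2.3,"dy": 2.2,"dz": 0,"spin": 0},{"dx": -2.3,"dy": 2.1,"dz": 0,"spin": 0},{"dx": 0,"dy": 0,"dz": 3,"spin": 0},{"dx": 0,"dy": 0,"dz": 3,"spin": 0},{"dx": 0,"dy": 0,"dz": 3,"spin": 0},{"dx": 0,"dy": 0,"dz": 3,"spin": 0},{"dx": 0,"dy": 0,"dz": 3,"spin": 0},{"dx": 0,"dy": 0,"dz": 1.7,"spin": 0},{"dx": 0,"dy": 0,"dz": 0,"spin": 0},{"dx": 0,"dy": 0,"dz": 0,"spin": 0}]}}

```text
time: 3.4
ee_pos: [0.5627, 0.2591, 0.2381]
eef_rot: [0.681, 0.733, -0.0, -0.0]
ft_force: [0.2, -0.3, 0.1]
width: 0.0005
grip_force: 0.0
```

```bash
python3 -c "
from h import *
import cv2
from bench import imaging
rel((-.005,.11,.237))
for n in('top','scene'):
  c=imaging.camera(n);a=c['img'][:,:,::-1]
  cv2.imwrite(f'pics/a_{n}.png',cv2.resize(a[150:250,180:300] if n=='top' else a[170:310,260:400],None,fx=4,fy=4,interpolation=2))"
```

```text
t 3.4 pos [0.5627 0.2591 0.2381] F [ 0.2 -0.3  0.1] w 0.0005
press xy -0.0056 0.2056 tipz 0.0559
tool y yaw 0.0737 want 0.0706 tilt [-1.e-04 -0.e+00 -1.e+00]
cm to go [-9.56  0.03  0.11]
```

View pics/a_scene.png

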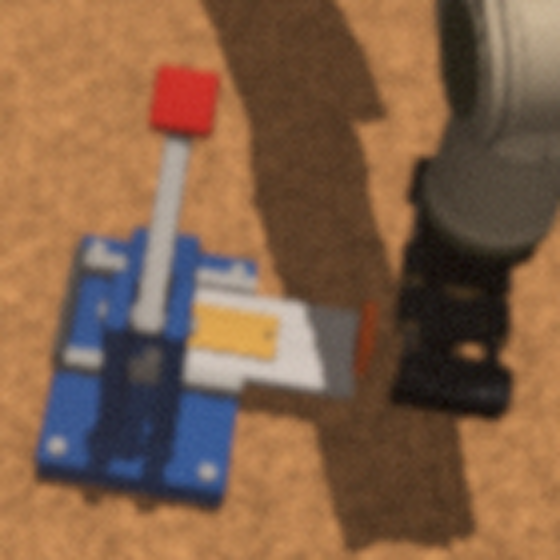

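The gripper, around (450,350), stands clear outside the tab at (367,340). Next I'll push toward the press.

>>> {"fn": "move_arm", "kwargs": {"steps": [{"dx": -1,"dy": 0,"dz": 0,"spin": 0},{"dx": -1,"dy": 0,"dz": 0,"spin": 0},{"dx": -1,"dy": 0,"dz": 0,"spin": 0},{"dx": -0.8,"dy": 0,"dz": 0,"spin": 0},{"dx": -0.8,"dy": 0,"dz": 0,"spin": 0},{"dx": -0.8,"dy": 0,"dz": 0,"spin": 0},{"dx": -0.8,"dy": 0,"dz": 0,"spin": 0},{"dx": -0.8,"dy": 0,"dz": 0,"spin": 0},{"dx": -0.8,"dy": 0,"dz": 0,"spin": 0},{"dx": 0,"dy": 0,"dz": 0,"spin": 0}]}}

```text
time: 4.5
ee_pos: [0.5684, 0.1795, 0.2377]
eef_rot: [0.682, 0.731, -0.0, 0.0]
ft_force: [-0.3, 0.4, 0.4]
width: 0.0004
grip_force: 0.0
```

```bash
python3 -c "
from h import *
rel((-.005,.11,.237))"
```

```text
t 4.5 pos [0.5684 0.1795 0.2377] F [-0.3  0.4  0.4] w 0.0004
press xy -0.0056 0.1258 tipz 0.0555
tool y yaw 0.0701 want 0.0706 tilt [-2.e-04 -1.e-03 -1.e+00]
cm to go [-1.58  0.06  0.07]
```

>>> {"fn": "move_arm", "kwargs": {"steps": [{"dx": -0.3,"dy": 0,"dz": 0,"spin": 0},{"dx": -0.3,"dy": 0,"dz": 0,"spin": 0},{"dx": -0.3,"dy": 0,"dz": 0,"spin": 0},{"dx": -0.3,"dy": 0,"dz": 0,"spin": 0}]}}

```text
time: 4.9
ee_pos: [0.5689, 0.1694, 0.2375]
eef_rot: [0.681, 0.732, -0.0, -0.0]
ft_force: [0.1, 2.2, -1.2]
width: 0.0005
grip_force: 1.1
```

>>> {"fn": "move_arm", "kwargs": {"steps": [{"dx": -0.2,"dy": 0,"dz": 0,"spin": 0},{"dx": -0.2,"dy": 0,"dz": 0,"spin": 0}]}}

```text
time: 5.1
ee_pos: [0.5692, 0.1656, 0.2376]
eef_rot: [0.681, 0.732, 0.0, -0.0]
ft_force: [-0.9, 7.6, -3.8]
width: 0.0004
grip_force: 4.0
```

>>> {"fn": "move_arm", "kwargs": {"steps": [{"dx": -0.2,"dy": 0,"dz": 0,"spin": 0},{"dx": 0,"dy": 0,"dz": 0,"spin": 0}]}}

```text
time: 5.3
ee_pos: [0.5691, 0.1653, 0.2376]
eef_rot: [0.681, 0.733, 0.001, -0.001]
ft_force: [-0.7, 9.2, -2.5]
width: 0.0002
grip_force: 4.4
```

```bash
python3 -c "
from h import *
import cv2
from bench import imaging
rel((-.005,.11,.237))
c=imaging.camera('scene');a=c['img'][:,:,::-1]
cv2.imwrite('pics/b_scene.png',cv2.resize(a[180:300,262:382],None,fx=5,fy=5,interpolation=2))
p=pickle.load(open('p.pkl','rb'))
print((proj(c,W(p,[(-.005,.1,.085),(-.025,.1,.085),(.015,.1,.085),(.03,.1,.041)]))-[262,180])*5)"
```

```text
t 5.3 pos [0.5691 0.1653 0.2376] F [-0.7  9.2 -2.5] w 0.0002
press xy -0.0059 0.1116 tipz 0.0554
tool y yaw 0.0739 want 0.0706 tilt [-3.0e-04  2.7e-03 -1.0e+00]
cm to go [-0.16  0.09  0.06]
[[356.94833778 337.74922819]
 [360.55813218 308.79440834]
 [353.27252198 367.23789057]
 [342.11370633 426.14273833]]
```

View pics/b_scene.png

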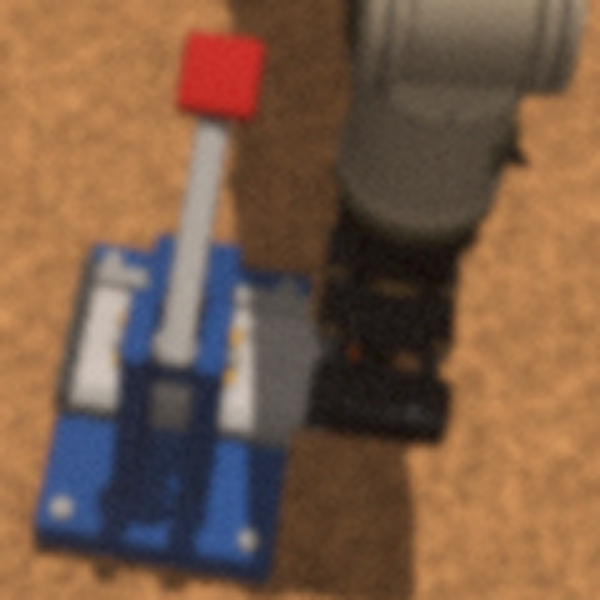

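The carriage now spans the full base width and the tool has stalled with the force rising, so it is at its stop. I'll give it one firmer nudge, then back off and lift.

>>> {"fn": "move_arm", "kwargs": {"steps": [{"dx": -0.3,"dy": 0,"dz": 0,"spin": 0},{"dx": 0,"dy": 0,"dz": 0,"spin": 0},{"dx": 0,"dy": 0,"dz": 0,"spin": 0}]}}

```text
time: 5.65
ee_pos: [0.569, 0.1647, 0.2377]
eef_rot: [0.68, 0.734, 0.002, -0.002]
ft_force: [0.7, 17.1, -5.8]
width: 0.0007
grip_force: 8.4
```

>>> {"fn": "move_arm", "kwargs": {"steps": [{"dx": 1.5,"dy": 0,"dz": 0,"spin": 0},{"dx": 2,"dy": 0,"dz": 0,"spin": 0},{"dx": 2,"dy": 0,"dz": 0,"spin": 0},{"dx": 0,"dy": 0,"dz": -3,"spin": 0},{"dx": 0,"dy": 0,"dz": -4,"spin": 0},{"dx": 0,"dy": 0,"dz": -4,"spin": 0},{"dx": 0,"dy": 0,"dz": -4,"spin": 0},{"dx": 0,"dy": 0,"dz": -4,"spin": 0},{"dx": 0,"dy": 0,"dz": -3,"spin": 0},{"dx": 0,"dy": 0,"dz": 0,"spin": 0}]}}

```text
time: 6.65
ee_pos: [0.5665, 0.2147, 0.4627]
eef_rot: [0.682, 0.732, 0.003, 0.002]
ft_force: [-0.1, 0.3, -0.7]
width: 0.0006
grip_force: 0.0
```

```bash
python3 -c "
from h import *
import cv2
from bench import imaging
rel((-.066,0,.4522))
c=imaging.camera('top');a=c['img'][:,:,::-1]
cv2.imwrite('pics/c_top.png',cv2.resize(a[155:245,195:290],None,fx=6,fy=6,interpolation=2))
p=pickle.load(open('p.pkl','rb'))
print((proj(c,W(p,[(-.005,.1,.085),(-.025,.1,.085),(.015,.1,.085)]))-[195,155])*6+2.5)"
```

```text
t 6.65 pos [0.5665 0.2147 0.4627] F [-0.1  0.3 -0.7] w 0.0006
press xy -0.005 0.1611 tipz 0.2805
tool y yaw 0.0709 want 0.0706 tilt [ 0.0069  0.0027 -1.    ]
cm to go [-16.11  -6.11   0.97]
[[157.57027661 320.19308447]
 [159.42575376 358.70289904]
 [155.74085978 281.80387204]]
```

View pics/c_top.png

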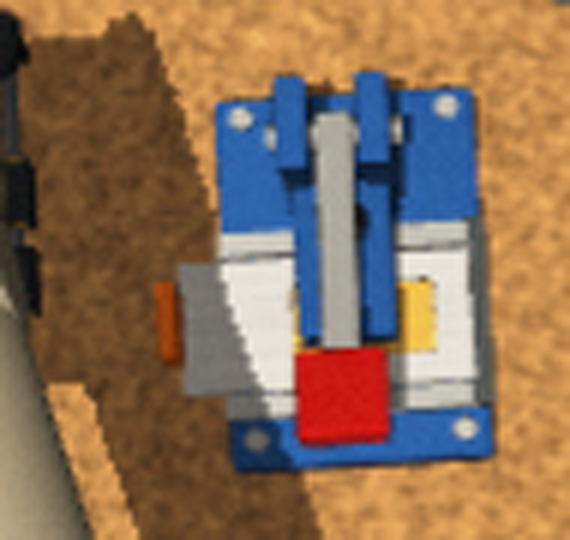

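The tab's outer edge is at about (156,320) against a predicted home of (157.6,320), so the carriage is home and the lever is up. Now I'll move over the pad.

>>> {"fn": "move_arm", "kwargs": {"steps": [{"dx": -2.3,"dy": -0.9,"dz": 0,"spin": 0},{"dx": -2.3,"dy": -0.9,"dz": 0,"spin": 0},{"dx": -2.3,"dy": -0.9,"dz": 0,"spin": 0},{"dx": -2.3,"dy": -0.9,"dz": 0,"spin": 0},{"dx": -2.3,"dy": -0.9,"dz": 0,"spin": 0},{"dx": -2.3,"dy": -0.8,"dz": 0,"spin": 0},{"dx": -2.3,"dy": -0.8,"dz": 0,"spin": 0},{"dx": 0,"dy": 0,"dz": 1,"spin": 0},{"dx": 0,"dy": 0,"dz": 1,"spin": 0},{"dx": 0,"dy": 0,"dz": 0,"spin": 0},{"dx": 0,"dy": 0,"dz": 0,"spin": 0}]}}

```text
time: 7.8
ee_pos: [0.5165, 0.0512, 0.4371]
eef_rot: [0.681, 0.733, -0.001, -0.0]
ft_force: [0.1, -1.3, 0.4]
width: 0.0006
grip_force: 0.0
```

```bash
python3 -c "
from h import *
rel((-.08,0,.3342))"
```

```text
t 7.8 pos [0.5165 0.0512 0.4371] F [ 0.1 -1.3  0.4] w 0.0006
press xy -0.0664 0.0015 tipz 0.2549
tool y yaw 0.0734 want 0.0706 tilt [-1.2e-03 -5.0e-04 -1.0e+00]
cm to go [-0.14 -1.35 10.29]
```

>>> {"fn": "move_arm", "kwargs": {"steps": [{"dx": 0,"dy": -0.2,"dz": 1,"spin": 0},{"dx": 0,"dy": -0.2,"dz": 1,"spin": 0},{"dx": 0,"dy": -0.2,"dz": 1,"spin": 0},{"dx": 0,"dy": -0.2,"dz": 1,"spin": 0},{"dx": 0,"dy": -0.2,"dz": 1,"spin": 0},{"dx": 0,"dy": -0.1,"dz": 1,"spin": 0},{"dx": 0,"dy": -0.1,"dz": 1,"spin": 0},{"dx": 0,"dy": -0.1,"dz": 1,"spin": 0},{"dx": 0,"dy": 0,"dz": 1,"spin": 0},{"dx": 0,"dy": 0,"dz": 0.5,"spin": 0}]}}

```text
time: 8.8
ee_pos: [0.5033, 0.0493, 0.342]
eef_rot: [0.681, 0.732, 0.0, -0.0]
ft_force: [-3.1, 0.8, 10.0]
width: 0.0002
grip_force: 4.7
```

>>> {"fn": "move_arm", "kwargs": {"steps": [{"dx": 0,"dy": 0,"dz": 0.4,"spin": 0},{"dx": 0,"dy": 0,"dz": 0.4,"spin": 0}]}}

```text
time: 9.0
ee_pos: [0.5037, 0.0494, 0.3352]
eef_rot: [0.681, 0.732, 0.001, 0.0]
ft_force: [-10.4, -0.4, 32.6]
width: 0.0007
grip_force: 17.3
```

The force is 33 N with the tip at 153 mm, so the lever is at its stop. I'll hold it there, easing off slightly.

>>> {"fn": "move_arm", "kwargs": {"steps": [{"dx": 0,"dy": 0,"dz": -0.1,"spin": 0},{"dx": 0,"dy": 0,"dz": 0,"spin": 0},{"dx": 0,"dy": 0,"dz": 0,"spin": 0},{"dx": 0,"dy": 0,"dz": 0,"spin": 0},{"dx": 0,"dy": 0,"dz": 0,"spin": 0}]}}

```text
time: 9.5
ee_pos: [0.5035, 0.0493, 0.3363]
eef_rot: [0.681, 0.732, 0.001, 0.0]
ft_force: [-4.2, -0.1, 13.1]
width: 0.0006
grip_force: 6.9
```

>>> {"fn": "move_arm", "kwargs": {"steps": [{"dx": 0,"dy": 0,"dz": -1,"spin": 0},{"dx": 0,"dy": 0.2,"dz": -1.5,"spin": 0},{"dx": 0,"dy": 0.2,"dz": -1.5,"spin": 0},{"dx": 0,"dy": 0.2,"dz": -1.5,"spin": 0},{"dx": 0,"dy": 0.2,"dz": -1.5,"spin": 0},{"dx": 0,"dy": 0.2,"dz": -1.5,"spin": 0},{"dx": 0,"dy": 0,"dz": -2,"spin": 0},{"dx": 0,"dy": 0,"dz": -3,"spin": 0},{"dx": 0,"dy": 0,"dz": -3,"spin": 0},{"dx": 0,"dy": 0,"dz": 0,"spin": 0},{"dx": 0,"dy": 0,"dz": 0,"spin": 0}]}}

```text
time: 10.6
ee_pos: [0.5135, 0.05, 0.5002]
eef_rot: [0.681, 0.732, 0.0, 0.0]
ft_force: [0.6, -0.2, -0.9]
width: 0.0005
grip_force: 0.0
```

>>> {"fn": "move_arm", "kwargs": {"steps": [{"dx": 2,"dy": 0,"dz": 0,"spin": 0},{"dx": 3,"dy": 0,"dz": 0,"spin": 0},{"dx": 3,"dy": 0,"dz": 0,"spin": 0},{"dx": 3,"dy": 0,"dz": 0,"spin": 0},{"dx": 3,"dy": 0,"dz": 0,"spin": 0},{"dx": 2,"dy": 0,"dz": 0,"spin": 0},{"dx": 0,"dy": 0,"dz": 0,"spin": 0},{"dx": 0,"dy": 0,"dz": 0,"spin": 0},{"dx": 0,"dy": 0,"dz": 0,"spin": 0}]}}

```text
time: 11.5
ee_pos: [0.5022, 0.2083, 0.5]
eef_rot: [0.682, 0.732, -0.001, 0.0]
ft_force: [-0.2, -0.4, 0.4]
width: 0.0005
grip_force: 0.0
```

```bash
python3 -c "
from h import *
import cv2
from bench import imaging
rel((-.066,0,.4522))
c=imaging.camera('top');a=c['img'][:,:,::-1]
cv2.imwrite('pics/d_top.png',cv2.resize(a[155:245,195:290],None,fx=6,fy=6,interpolation=2))"
```

```text
t 11.5 pos [0.5022 0.2083 0.5   ] F [-0.2 -0.4  0.4] w 0.0005
press xy -0.0695 0.1592 tipz 0.3178
tool y yaw 0.0703 want 0.0706 tilt [-7.e-04 -8.e-04 -1.e+00]
cm to go [-15.92   0.36   4.8 ]
```

View pics/d_top.png

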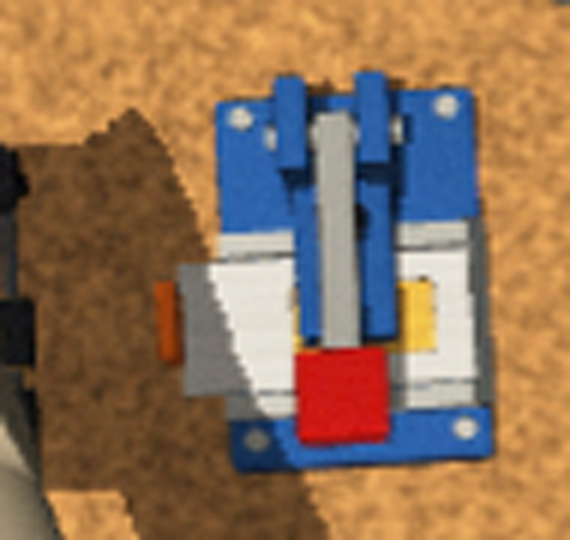

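The pad is back at its rest position at (342,395), the tab is still home at (156,320), and the arm is clear. I'll hand the job in.

```bash
python3 -c "
from bench import job
print(job.close_job())"
```

```text
the job is handed in; nothing more can be done
None
```

I pushed the carriage home against its stop, then held the lever down at its stop for over half a second and let it spring back up. The last picture shows the carriage still home, and the job is handed in, but no verdict was returned.

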